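# Clear the pile off the illustrator's desk

### The arm

A 6-joint arm with a two-finger parallel gripper is mounted at the origin on the work surface. World frame = base frame: x ahead of the robot, y to its left, z up, the work surface at z = 0. Lengths are in m, angles in rad, forces in N, time in s.
With the tool pointing down it reaches from about 0.3 to 0.875 m from the base axis. Payload 6.4 kg.
Tool frame: the origin (TCP) lies midway between the tips of the shut fingers; the grasp point (between the pads) lies 19 mm behind it; y points along the fingers, z is the direction in which the jaws open and shut, and the axes are right-handed (so a half turn about y gives the same grasp; the last joint's range is limited). The gripper opens to 85 mm and grips with 20 to 120 N. Pads are 22 mm wide; open, the fingers measure 114 mm over their backs; the gripper's body (76 mm by 85 mm) begins 54 mm behind the grasp point. The pads swing forward as they close: fully open they stand 13 mm farther back than shut.
Start: joints at [-1.482, 0.181, 1.607, -0, 1.354, -0.206], TCP at [0.167, -0.55, 0.231] pointing down, gripper open.
Joint ranges: [-2.99, 2.99], [-0.89, 2.07], [0.3, 2.58], [-1.14, 4.28], [0, 2.63], [-3.12, 3.12]. Speed limits (rad/s): [2.57, 2.57, 3.01, 3.14, 3.14, 3.14].

### API

Orientations are given as a unit quaternion [w, x, y, z].
In Python, from cell import monitor, viewer, ctrl gives the robot as it stands.
- The arm moves only by the shell command python3 -m creep 'ROWS'. ROWS is a JSON object of lists of equal length, an entry for each row: "gripper": the closure, from -1 (fully open) to 1 (shut), so that 0 is half open; "travel": the shift along the tool's x, y, z in m, a list of three; "twist": the turn, a rotation vector about the tool's x, y, z in rad, a list of three. A call has exactly 5 rows; each row is the pose to reach, as a shift and turn from the pose commanded when the call began, along the tool's axes at that moment; what a row does not reach only later rows make up. A row lasts 1/8 s, in which the tool goes at most 62.5 mm and 10.7 degrees, less where a joint would pass 70% of its speed; a pose out of reach is approached as far as the arm can. A call with a gripper value outside its range is refused whole. The fingers move at their own pace and stop on an object; the grip force is fixed at half the most. Time passes only in rows, so rows that repeat a pose let the fingers close, or fill a call up. It gives the time, the measured TCP pose, the force and the opening at its end, in the units of the state.
- monitor.sense(): the state, without advancing time (a new reading comes with each control period).
- viewer.read_camera(name): name is "scene" or "top" or "wrist"; returns a dict with "pixels" (400x640x3 uint8, red, green, blue), "z_map" (400x640 float32, m along the optical axis (not along the pixel's ray), 0 where there is no reading), "intrinsics" (3x3 intrinsics, pixels), "D" ([k1, k2, p1, p2, k3] as OpenCV has them; the pictures are not rectified), "T" (4x4, takes a point from camera to world coordinates); the wrist camera has in their place "T_tool_cam" (4x4, takes a point from camera to tool coordinates, whose origin is the TCP and whose axes are the tool frame's). Camera axes: x right, y down, z forward; pixel columns grow to the right and rows downward; lengths in m; the calibration is good to about 2 mm. A picture is of the moment at which its call begins: read the wrist's pose just before it.
- ctrl.job_done(): hands the job in, once; it reports no verdict.
The state is a dict: "t": time; "joints": joint angles; "qd": joint speeds; "tau": joint torques, N m; "eef_pos": TCP position; "orientation": TCP orientation; "force": force on the tool from outside, world axes, zero at the start; "moment": the same for the moment, N m; "width": finger opening in m.
Only numpy, scipy, OpenCV 4.12 (cv2) and the standard library are available. Lean on these libraries where they do the work, as an engineer would, in place of code of your own. Each camera call takes 0.05 s, during which the arm holds its last target. There are 200 camera calls.

### The job

Take the pile of supplies on my desk apart and put each thing away: the clip jar standing wholly on the round teal coaster, the blue paint tin in the white tray, the yellow note block in the red tray, and the orange pencil tin in the long black tray, each lying flat on its tray's floor, right way up. The jar is glass, so keep it upright and set it down gently, and leave the pen pot standing where it is.

Things in the scene. Friction and masses are not known exactly. Their poses are not given: they have to be found in the camera images.
- clip_jar: Small closed glass jar with paper clips and a green lid, upright cylinder 42 mm in diameter, 55 mm tall (lid: the top 11 mm). About 0.1 kg. Origin at the centre of its underside, z up. At the start it stands near the middle of the blue paint tin, as the top of the pile.
- paint_tin: Flat dark blue closed paint tin, 80 x 54 x 22 mm. About 0.12 kg. Origin at the centre of its underside, x along the 80 mm side, z up. At the start it lies on one half of the orange tin, lengthwise, carrying the jar.
- note_block: Block of yellow notes, a rigid block 51 x 38 x 22 mm. About 0.05 kg. Origin at the centre of its underside, x along the 51 mm side, z up. At the start it lies on the other half of the orange tin, lengthwise.
- pencil_tin: Long flat orange closed pencil tin, 210 x 62 x 24 mm, the bottom of the pile, on the desk. About 0.25 kg. Origin at the centre of its underside, x along the 210 mm side, z up.
- coaster: Round teal (blue-green) coaster, 72 mm in diameter, 6 mm thick, the jar's place. Fixed; origin at the centre of its underside, its top 6 mm above.
- white_tray: Shallow white tray, inside 104 x 78 mm, the blue paint tin's place. Fixed; origin at the centre of its underside, x along its long side, z up. Floor 3 mm above the origin, walls 4 mm thick and 9 mm high (from the desk).
- red_tray: Shallow red tray, inside 76 x 63 mm, the yellow note block's place. Fixed; origin at the centre of its underside, x along its long side, z up. Floor 3 mm above the origin, walls 4 mm thick and 9 mm high (from the desk).
- long_tray: Long shallow black tray with a grey liner, inside 234 x 86 mm, the orange pencil tin's place. Fixed; origin at the centre of its underside, x along its long side, z up. Floor 3 mm above the origin, walls 4 mm thick and 9 mm high (from the desk).
- pen_pot: Pale lavender round pot full of pens, 72 mm in diameter, pot 95 mm tall, pen tops up to 135 mm. Loose, about 0.4 kg; to be left alone. Origin at the centre of its underside.
Things that resemble listed ones, but are neither listed nor needed, are in the scene too. There is more than one size of the pencil_tin; the one meant has the size given above. What is meant by the note_block is not purple, and is the larger of those in its own colour.

How it is judged:
By the outcome, as a careful person would: the job done as asked, in the order asked, and still so for the second after the job is handed in, with the robot touching nothing.
It also fails if it takes over 115 s, if anything falls off the work surface, if the arm or the gripper's body presses on something with over 40 N, if the wrist force passes 120 N, or if a joint passes its speed limit or range.

## Working session

There is one attempt and no reset: what is moved stays moved. The work goes in short steps, Python scripts to look and compute and a shell command to move; the robot and the scene stay as the last step left them, time stands still between calls to the robot, and variables do not carry over. Pictures are saved under pics/ and viewed, about 12 in all and at most 16, crops included, and the job is handed in when it is done.

```bash
ls; mkdir -p pics
cat > h.py <<'E'
import numpy as np,cv2,pickle
from cell import monitor,viewer,ctrl
def shot(name,tag):
    s=monitor.sense(); c=viewer.read_camera(name); c['s']=s
    if name=='wrist':
        w,x,y,z=s['orientation']
        from scipy.spatial.transform import Rotation as R
        T=np.eye(4);T[:3,:3]=R.from_quat([x,y,z,w]).as_matrix();T[:3,3]=s['eef_pos']
        c['T']=T@np.array(c['T_tool_cam'])
    cv2.imwrite(f'pics/{tag}.png',c['pixels'][:,:,::-1]); pickle.dump(c,open(f'pics/{tag}.pkl','wb')); return c
def load(tag): return pickle.load(open(f'pics/{tag}.pkl','rb'))
def ray(c,uv):
    p=cv2.undistortPoints(np.array(uv,float).reshape(-1,1,2),np.array(c['intrinsics']),np.array(c['D'])).reshape(-1,2)
    T=np.array(c['T']); d=np.c_[p,np.ones(len(p))]@T[:3,:3].T
    return T[:3,3],d
def onplane(c,uv,z):
    o,d=ray(c,uv); return o+d*((z-o[2])/d[:,2])[:,None]
def depthpts(c,uv):
    uv=np.array(uv,int).reshape(-1,2); zz=c['z_map'][uv[:,1],uv[:,0]]
    o,d=ray(c,uv); return o+d*zz[:,None]
E
python3 - <<'E'
from h import *
for n in ('top','scene'):
    c=shot(n,n+'0'); print(n,np.round(c['T'],3).tolist(),np.round(c['intrinsics'],1).tolist(),c['D'])
s=monitor.sense();print({k:np.round(v,3).tolist() for k,v in s.items()})
E
```

```text
pics
top [[-0.026, -0.989, 0.145, 0.324], [-1.0, 0.024, -0.017, -0.065], [0.013, -0.146, -0.989, 1.028], [0.0, 0.0, 0.0, 1.0]] [[408.0, 0.0, 318.6], [0.0, 408.0, 199.8], [0.0, 0.0, 1.0]] [-0.04126492  0.          0.          0.          0.        ]
scene [[0.61, 0.488, -0.625, 1.023], [0.793, -0.386, 0.472, -0.54], [-0.011, -0.783, -0.622, 0.642], [0.0, 0.0, 0.0, 1.0]] [[371.9, 0.0, 316.2], [0.0, 371.9, 193.6], [0.0, 0.0, 1.0]] [5.20519259e-05 0.00000000e+00 0.00000000e+00 0.00000000e+00
 0.00000000e+00]
{'t': 0.1, 'joints': [-1.482, 0.181, 1.608, 0.0, 1.354, -0.206], 'qd': [0.001, -0.002, -0.002, 0.0, -0.001, -0.0], 'tau': [0.0, -44.588, -35.224, -0.0, 0.004, -0.0], 'eef_pos': [0.167, -0.55, 0.23], 'orientation': [0.104, -0.104, 0.7, -0.699], 'force': [0.156, 0.19, -0.299], 'moment': [0.007, 0.013, 0.073], 'width': 0.085}
```

View pics/top0.png

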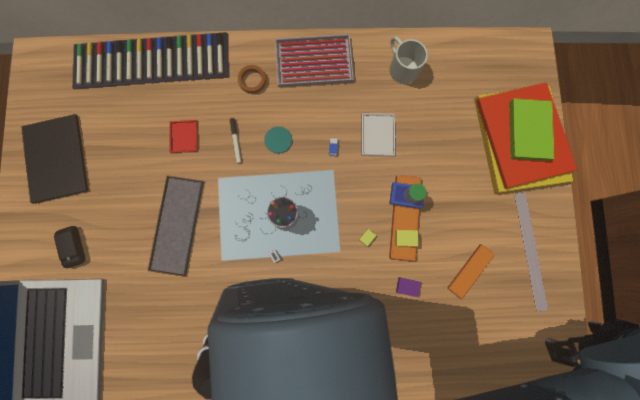

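View pics/scene0.png

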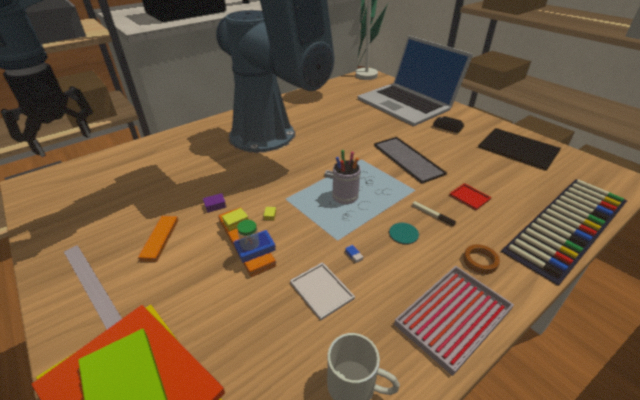

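Top view candidates:
- **Pencil tin:** long orange under the pile (405,220). The shorter orange one at (471,271) is a decoy.
- **Note block:** yellow on the pile (407,238). The small yellow (368,238) and the purple (409,287) are decoys.
- **Paint tin and jar:** blue tin (407,195) with the jar's green lid (417,192). The blue eraser at (333,147) and the green book at (533,130) are decoys.
- **Places:** coaster (278,140), white tray (378,134), red tray (184,136), long tray (176,226).
- **Tray look-alikes:** pencil tray (314,61), dark pad (55,158), markers (150,60).
- **Pen pot:** (283,212).

```bash
cat >> h.py <<'E'
def blob(c,lo,hi,box=None,thr=None):
    hsv=cv2.cvtColor(c['pixels'],cv2.COLOR_RGB2HSV); m=cv2.inRange(hsv,np.array(lo),np.array(hi))
    if box is not None:
        k=np.zeros_like(m);x0,y0,x1,y1=box;k[y0:y1,x0:x1]=255;m&=k
    m=cv2.morphologyEx(m,cv2.MORPH_OPEN,np.ones((2,2)))
    cs,_=cv2.findContours(m,cv2.RETR_EXTERNAL,cv2.CHAIN_APPROX_NONE)
    return max(cs,key=cv2.contourArea).reshape(-1,2)+0.0
def rect(c,ct,z):
    "centre, size (long, short) mm, yaw deg of long side, on plane z"
    P=onplane(c,ct,z)[:,:2]*1000
    (x,y),(w,h),a=cv2.minAreaRect(P.astype(np.float32))
    if w<h: w,h,a=h,w,a+90
    return np.round([x,y,w,h,(a+90)%180-90],1)
E
python3 - <<'E'
from h import *
t=load('top0');s=load('scene0')
O=([5,150,90],[18,255,255]);Y=([22,120,90],[34,255,255]);B=([105,120,60],[125,255,255]);G=([50,100,40],[80,255,255]);C=([80,100,40],[95,255,255]);Rd=([0,150,60],[8,255,255])
Bk=([0,0,20],[180,70,120]);W=([0,0,140],[180,60,255])
for n,c,col,box,z in [('tin',t,O,(380,170,430,270),.024),('paint',t,B,(380,170,430,215),.046),('note',t,Y,(385,220,430,260),.046),('lid',t,G,(400,175,435,210),.101),('coaster',t,C,(255,120,300,160),.006),
 ('white',t,W,(350,105,405,165),.009),('red',t,Rd,(160,110,205,160),.009),('long',t,Bk,(140,165,212,285),.009),('orange2',t,O,(440,235,500,305),.02),
 ('paintS',s,B,(210,210,290,270),.046),('noteS',s,Y,(210,200,255,235),.046),('lidS',s,G,(230,215,265,238),.101),('coasterS',s,C,(380,215,425,250),.006),('whiteS',s,W,(285,260,360,320),.009),('redS',s,Rd,(440,175,500,215),.009),('longS',s,Bk,(365,130,450,185),.009)]:
    try:
        b=blob(c,*col,box); ctr=b.mean(0); p=depthpts(c,[ctr])[0]
        print(n,rect(c,b,z),'px',ctr.round(0),'depth pt',(p*1000).round(0))
    except Exception as e: print(n,e)
E
```

```text
tin [ 381.2 -293.4  130.4   63.    -7.6] px [404. 235.] depth pt [ 380. -283.   48.]
paint [ 474.5 -290.6   55.2   49.5   80. ] px [401. 196.] depth pt [ 473. -284.   44.]
note [ 367.9 -294.6   53.4   38.8   87. ] px [408. 239.] depth pt [ 370. -292.   47.]
lid [ 471.5 -311.1   37.6   35.2   88.6] px [418. 193.] depth pt [ 472. -311.  103.]
coaster [631.4  16.3  62.1  61.7  89.1] px [279. 140.] depth pt [632.  19.   7.]
white [ 640.2 -242.9  112.4   84.    -3.2] px [379. 135.] depth pt [ 644. -244.    4.]
red [646.3 262.8  84.8  70.5   1.8] px [184. 137.] depth pt [650. 266.   4.]
long [415.5 273.5 237.6  90.3 -10.2] px [177. 227.] depth pt [416. 275.   4.]
orange2 [ 284.1 -455.   140.3   44.4  -40.9] px [472. 272.] depth pt [ 286. -454.   18.]
paintS [ 483.7 -304.    76.8   52.2   80.7] px [257. 247.] depth pt [ 495. -308.   50.]
noteS [ 383.7 -296.9   57.8   57.4   88.1] px [235. 219.] depth pt [ 383. -300.   48.]
lidS [ 480.2 -313.3   41.4   35.8  -30.3] px [247. 228.] depth pt [ 477. -313.  100.]
coasterS [639.4  14.7  66.6  63.3 -78.3] px [404. 234.] depth pt [637.  16.   5.]
whiteS [ 645.8 -243.8  111.7   85.3   -2.7] px [322. 288.] depth pt [ 641. -240.    4.]
redS [654.5 257.   84.5  77.6   1.7] px [471. 197.] depth pt [651. 268.   3.]
longS [427.  268.2 235.9  92.1  -9.2] px [410. 161.] depth pt [430. 272.   5.]
```

Run:
```python
from h import *
t=load('top0')['pixels'][160:310,340:500,::-1]; s=load('scene0')['pixels'][180:290,180:330,::-1]
a=cv2.resize(t,(580,544),interpolation=2)
cv2.imwrite('pics/c1.png',cv2.resize(t,(400,375),interpolation=2)); 
o=np.zeros((375,800,3),np.uint8);o[:,:400]=cv2.resize(t,(400,375),interpolation=2);o[:293,400:]=cv2.resize(s,(400,293),interpolation=2);cv2.imwrite('pics/c2.png',o)
```

```text
(no output)
```

View pics/c2.png

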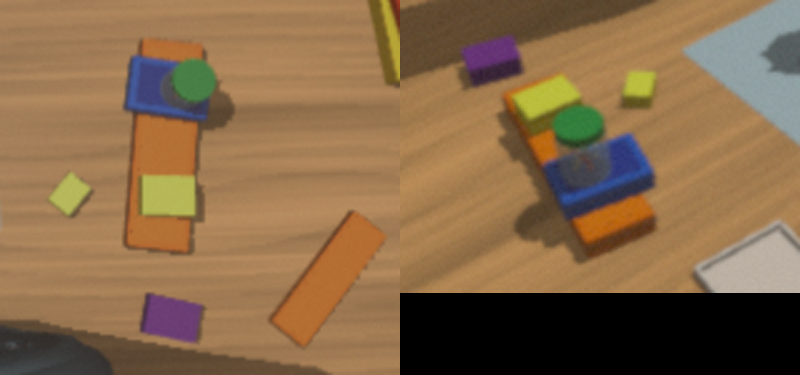

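The crop confirms the choice. The blue tin lies across the orange tin (80 mm side roughly along y) with the jar off-centre on it. The larger yellow block sits near the other end, and the small yellow, purple and short orange things are decoys. The two views differ by about 7 mm in x, so the wrist camera will settle it.

```bash
cat >> h.py <<'E'
from scipy.spatial.transform import Rotation as R
def plan(x,y,z,jaw=None):
    "mm, and jaw-axis yaw in deg; prints travel (tool axes) and twist about tool y to go there pointing straight down"
    s=monitor.sense(); q=s['orientation']; A=R.from_quat([q[1],q[2],q[3],q[0]])
    M=A.as_matrix(); cur=np.degrees(np.arctan2(M[1,2],M[0,2]))
    jaw=cur if jaw is None else jaw
    jaw=cur+((jaw-cur+90)%180-90); a=np.radians(jaw)
    zc=np.array([np.cos(a),np.sin(a),0]);yc=np.array([0,0,-1.]);xc=np.cross(yc,zc)
    tw=(A.inv()*R.from_matrix(np.c_[xc,yc,zc])).as_rotvec()
    d=A.inv().apply(np.array([x,y,z])/1000-s['eef_pos'])
    print('t',round(s['t'],2),'jaw now',cur.round(1),'tcp',np.round(np.array(s['eef_pos'])*1000,1),'travel',d.round(4),'twist',tw.round(3),'j',np.round(s['joints'],2),'w',round(s['width'],4),'F',np.round(s['force'],1))
E
python3 - <<'E'
from h import *
c=shot('wrist','w0'); print(np.round(c['T_tool_cam'],3).tolist(),np.round(c['intrinsics'],0).tolist())
q=monitor.sense()['orientation'];print(R.from_quat([q[1],q[2],q[3],q[0]]).as_matrix().round(2))
plan(400,-290,300,0)
plan(400,-290,300,90)
E
```

```text
[[-0.001, 0.962, 0.274, -0.07], [0.0, -0.274, 0.962, -0.142], [1.0, 0.001, 0.0, 0.001], [0.0, 0.0, 0.0, 1.0]] [[307.0, 0.0, 310.0], [0.0, 307.0, 204.0], [0.0, 0.0, 1.0]]
[[-0.96 -0.    0.29]
 [-0.29  0.   -0.96]
 [-0.   -1.   -0.  ]]
t 0.15 jaw now -73.1 tcp [ 167.  -549.8  230.6] travel [-0.2984 -0.0691 -0.181 ] twist [ 1.000e-03 -1.276e+00 -1.000e-03] j [-1.48  0.18  1.61  0.    1.35 -0.21] w 0.0856 F [ 0.5 -0.8  0.4]
t 0.15 jaw now -73.1 tcp [ 167.  -549.8  230.6] travel [-0.2984 -0.0691 -0.181 ] twist [ 0.001  0.295 -0.   ] j [-1.48  0.18  1.61  0.    1.35 -0.21] w 0.0856 F [ 0.5 -0.8  0.4]
```

```bash
python3 -m creep '{"gripper":[-1,-1,-1,-1,-1],"travel":[[-0.06,-0.014,-0.03],[-0.12,-0.028,-0.06],[-0.18,-0.042,-0.09],[-0.24,-0.056,-0.12],[-0.3,-0.07,-0.15]],"twist":[[0,-0.18,0],[0,-0.36,0],[0,-0.54,0],[0,-0.72,0],[0,-0.9,0]]}'; python3 -c "
from h import *
plan(430,-300,300,-10)"
```

```text
t: 0.78
eef_pos: [0.3902, -0.3382, 0.2954]
orientation: [-0.399, 0.399, -0.584, 0.584]
force: [0.5, -0.7, 0.3]
width: 0.085
t 0.78 jaw now -21.2 tcp [ 390.2 -338.2  295.4] travel [-0.05   -0.0046  0.0233] twist [-0.    -0.196  0.   ] j [-0.94 -0.    1.67  0.    1.47 -0.57] w 0.085 F [ 0.5 -0.7  0.3]
```

```bash
python3 -m creep '{"gripper":[-1,-1,-1,-1,-1],"travel":[[-0.02,-0.002,0.01],[-0.04,-0.004,0.02],[-0.04,-0.004,0.02],[-0.04,-0.004,0.02],[-0.04,-0.004,0.02]],"twist":[[0,-0.1,0],[0,-0.18,0],[0,-0.18,0],[0,-0.18,0],[0,-0.18,0]]}' >/dev/null; python3 -c "
from h import *
plan(430,-300,300,-10)
shot('wrist','w1')"
```

```text
t 1.4 jaw now -11.3 tcp [ 421.8 -310.5  298.9] travel [-0.0119 -0.0011  0.006 ] twist [ 0.    -0.023 -0.   ] j [-0.86  0.01  1.65 -0.    1.48 -0.66] w 0.0854 F [-0.4  0.  -0.7]
```

View pics/w1.png

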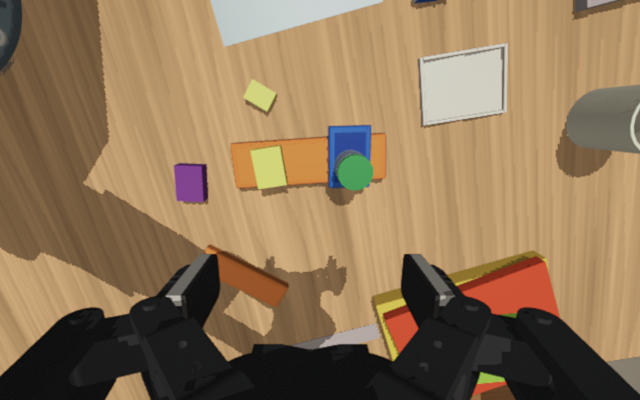

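```bash
cat >> h.py <<'E'
O=([5,150,90],[18,255,255]);Y=([22,90,90],[34,255,255]);B=([105,120,60],[125,255,255]);G=([50,100,40],[80,255,255]);C=([80,100,40],[95,255,255]);Rd=([0,150,60],[8,255,255]);W=([0,0,140],[180,40,255])
def tri(c1,u1,c2,u2):
    o1,d1=ray(c1,[u1]);o2,d2=ray(c2,[u2]);d1=d1[0];d2=d2[0]
    k=np.linalg.lstsq(np.c_[d1,-d2],o2-o1,rcond=None)[0]
    p,q=o1+k[0]*d1,o2+k[1]*d2
    return ((p+q)/2*1000).round(1),round(np.linalg.norm(p-q)*1000,1)
def hull_ctr(ct):
    return np.array(cv2.minEnclosingCircle(ct.astype(np.float32))[0])
E
python3 - <<'E'
from h import *
t=load('top0');s=load('scene0');w=load('w1')
L=blob(w,*G,(320,140,390,200));Lt=blob(t,*G,(400,175,435,210));Ls=blob(s,*G,(230,215,265,238))
print('lid',rect(w,L,.101),depthpts(w,[L.mean(0)])*1000)
for a,b in((w,L),(t,Lt),(s,Ls)): print((onplane(a,[hull_ctr(b)],.101)*1000).round(1))
print(tri(w,hull_ctr(L),t,hull_ctr(Lt)),tri(w,hull_ctr(L),s,hull_ctr(Ls)))
P=blob(w,*B,(320,110,385,200));print('paint',rect(w,P,.046)); 
N=blob(w,*Y,(240,130,300,200));Nt=blob(t,*Y,(385,220,430,260));print('note',rect(w,N,.046), tri(w,N.mean(0),t,Nt.mean(0)))
hsv=cv2.cvtColor(w['pixels'],cv2.COLOR_RGB2HSV)
m=cv2.inRange(hsv,np.array(O[0]),np.array(O[1])); m[:125]=0;m[200:]=0;m[:,:225]=0;m[:,395:]=0
pts=cv2.findNonZero(m).reshape(-1,2)+0.;print('tin',rect(w,pts,.024))
k=pts[pts[:,0]>373];print('tin right end px',k.min(0),k.max(0));
Wt=blob(w,*W,(405,30,520,135));print('white',rect(w,Wt,.009),tri(w,Wt.mean(0),t,blob(t,*W,(350,105,405,165)).mean(0)))
E
```

```text
lid [ 474.4 -312.2   39.8   39.3   80.1] [[ 473.91283778 -311.02105236  101.69869657]]
[[ 474.4 -312.4  101. ]]
[[ 470.3 -311.   101. ]]
[[ 480.7 -313.4  101. ]]
(array([ 478.6, -322.5,   54.8]), np.float64(2.5)) (array([ 475.4, -312.3,   96.4]), np.float64(2.1))
paint [ 476.7 -303.1   78.2   51.6   79.7]
note [ 372.1 -295.8   53.2   40.1   87. ] (array([ 368.9, -298.6,   26.1]), np.float64(0.9))
tin [ 423.  -299.2  207.4   62.3   -7.5]
tin right end px [374. 133.] [385. 179.]
white [ 643.9 -244.9  112.2   85.9   -2.5] (array([ 633.4, -241.6,   28.5]), np.float64(4.1))
```

```bash
python3 -c "
from h import *
plan(474.4,-312.3,160,-10)"
```

```text
t 1.45 jaw now -11.3 tcp [ 421.8 -310.6  299. ] travel [-0.0086  0.1389  0.0519] twist [ 0.    -0.023 -0.   ] j [-0.86  0.01  1.65 -0.    1.48 -0.66] w 0.0855 F [-0.2 -0.7  0.2]
```

```bash
python3 -m creep '{"gripper":[-1,-1,-1,-1,-1],"travel":[[-0.003,0.045,0.02],[-0.006,0.09,0.04],[-0.0086,0.139,0.052],[-0.0086,0.139,0.052],[-0.0086,0.139,0.052]],"twist":[[0,-0.02,0],[0,-0.023,0],[0,-0.023,0],[0,-0.023,0],[0,-0.023,0]]}' >/dev/null
python3 - <<'E'
from h import *
w=shot('wrist','w2');w1=load('w1')
b=blob(w,*G);b1=blob(w1,*G,(320,140,390,200))
print(hull_ctr(b),rect(w,b,.101),(onplane(w,[hull_ctr(b)],.101)*1000).round(1),tri(w,hull_ctr(b),w1,hull_ctr(b1)))
P=blob(w,*B); print('paint',rect(w,P,.046))
plan(474.4,-312.3,52,-10)
E
```

```text
[307.77734375 217.46875   ] [ 474.8 -311.6   40.6   40.1  -72.9] [[ 475.  -311.1  101. ]] (array([ 474.9, -313.2,   95.6]), np.float64(0.7))
paint [ 478.2 -296.2   66.1   52.1   79.9]
t 2.12 jaw now -10.0 tcp [ 475.7 -313.   162.6] travel [-0.0007  0.1106 -0.0017] twist [-0.003  0.001  0.002] j [-0.79  0.24  1.69 -0.    1.21 -0.62] w 0.0855 F [0.  1.  0.3]
```

View pics/w2.png

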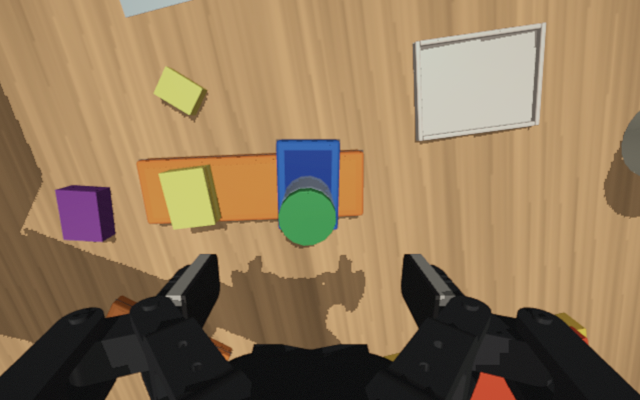

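The lid is centred at (308,217) between the fingertips. Two views put its top at about 0.096–0.101, so I'm descending.

```bash
python3 -m creep '{"gripper":[-1,-1,-1,-1,-1],"travel":[[0,0.04,-0.001],[-0.001,0.075,-0.001],[-0.001,0.1,-0.001],[-0.001,0.11,-0.001],[-0.001,0.11,-0.001]],"twist":[[0,0,0],[0,0,0],[0,0,0],[0,0,0],[0,0,0]]}'; python3 -m creep '{"gripper":[-0.3,0.1,0.4,0.7,0.7],"travel":[[0,0,0],[0,0,0],[0,0,0],[0,0,0],[0,0,0]],"twist":[[0,0,0],[0,0,0],[0,0,0],[0,0,0],[0,0,0]]}'
```

```text
t: 2.75
eef_pos: [0.4748, -0.3113, 0.0514]
orientation: [-0.455, 0.455, -0.541, 0.542]
force: [-0.0, -0.6, -0.8]
width: 0.0854
t: 3.38
eef_pos: [0.475, -0.3111, 0.0514]
orientation: [-0.455, 0.455, -0.541, 0.542]
force: [-1.1, 0.2, 5.8]
width: 0.0407
```

```bash
python3 -m creep '{"gripper":[0.7,0.7,0.7,0.7,0.7],"travel":[[0,-0.01,0],[0,-0.035,0],[0,-0.07,0],[0,-0.1,0],[0,-0.12,0]],"twist":[[0,0,0],[0,0,0],[0,0,0],[0,0,0],[0,0,0]]}'; python3 -c "
from h import *
plan(635,15,170,-10);plan(505,-250,170,-10);"
```

```text
t: 4.0
eef_pos: [0.4746, -0.3107, 0.1722]
orientation: [-0.455, 0.455, -0.541, 0.542]
force: [0.9, -0.8, -1.6]
width: 0.0408
t 4.0 jaw now -9.9 tcp [ 474.6 -310.7  172.2] travel [-0.3484  0.002   0.1019] twist [-0.001  0.002  0.001] j [-0.79  0.22  1.68  0.    1.23 -0.62] w 0.0408 F [ 0.9 -0.8 -1.6]
t 4.0 jaw now -9.9 tcp [ 474.6 -310.7  172.2] travel [-0.065   0.0022  0.0195] twist [-0.001  0.002  0.001] j [-0.79  0.22  1.68  0.    1.23 -0.62] w 0.0408 F [ 0.9 -0.8 -1.6]
```

```bash
python3 -m creep '{"gripper":[0.7,0.7,0.7,0.7,0.7],"travel":[[-0.025,0,0.007],[-0.075,0,0.022],[-0.125,0,0.037],[-0.175,0,0.052],[-0.225,0,0.066]],"twist":[[0,0,0],[0,0,0],[0,0,0],[0,0,0],[0,0,0]]}' >/dev/null; python3 -m creep '{"gripper":[0.7,0.7,0.7,0.7,0.7],"travel":[[-0.04,0,0.012],[-0.075,0,0.022],[-0.1,0,0.029],[-0.12,0,0.035],[-0.12,0,0.035]],"twist":[[0,0,0],[0,0,0],[0,0,0],[0,0,0],[0,0,0]]}'
python3 - <<'E'
from h import *
w=shot('wrist','w3');b=blob(w,*C)
print(hull_ctr(b),rect(w,b,.006),(onplane(w,[hull_ctr(b)],.006)*1000).round(1))
plan(635,15,60,-10)
E
```

```text
t: 5.25
eef_pos: [0.6334, 0.0132, 0.1701]
orientation: [0.455, -0.455, 0.541, -0.541]
force: [-1.3, -1.3, -0.9]
width: 0.0407
[311.3644104 182.5      ] [636.4  16.3  69.6  68.6  80.2] [[636.5  17.3   6. ]]
t 5.3 jaw now -9.9 tcp [633.1  12.2 170.1] travel [-0.0031  0.1101  0.0014] twist [0.    0.003 0.   ] j [-0.17  0.36  1.51 -0.    1.27  0.  ] w 0.0408 F [-0.1 -0.3 -1.5]
```

View pics/w3.png

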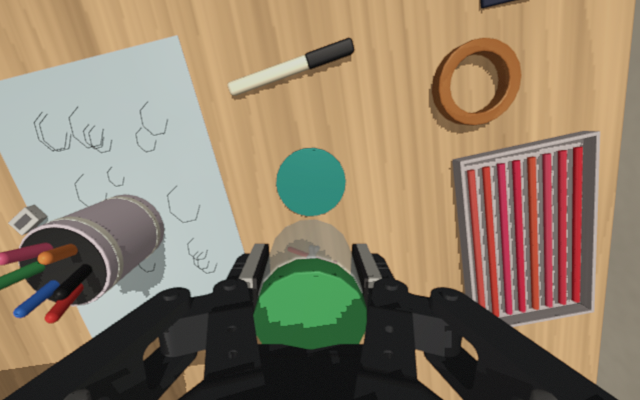

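The coaster is fully visible at (311,182), and the jar is held upright and centred between the pads. I'm lowering it to just above the coaster.

```bash
python3 -m creep '{"gripper":[0.7,0.7,0.7,0.7,0.7],"travel":[[-0.003,0.04,0.001],[-0.005,0.08,0.0025],[-0.005,0.115,0.0025],[-0.005,0.14,0.0025],[-0.005,0.151,0.0025]],"twist":[[0,0.003,0],[0,0.003,0],[0,0.003,0],[0,0.003,0],[0,0.003,0]]}' ; python3 -m creep '{"gripper":[0.7,0.7,0.7,0.7,0.7],"travel":[[0,0,0],[0,0.002,0],[0,0.003,0],[0,0.004,0],[0,0.005,0]],"twist":[[0,0,0],[0,0,0],[0,0,0],[0,0,0],[0,0,0]]}'
```

```text
t: 5.92
eef_pos: [0.635, 0.0155, 0.0174]
orientation: [0.453, -0.455, 0.543, -0.542]
force: [0.3, -0.1, -1.8]
width: 0.041
t: 6.55
eef_pos: [0.6367, 0.0165, 0.0144]
orientation: [-0.454, 0.454, -0.542, 0.542]
force: [-0.5, -0.4, -1.2]
width: 0.0409
```

```bash
python3 -m creep '{"gripper":[0.7,0.7,0.7,0.7,0.7],"travel":[[0,0.0005,0],[0,0.001,0],[0,0.0015,0],[0,0.002,0],[0,0.002,0]],"twist":[[0,0,0],[0,0,0],[0,0,0],[0,0,0],[0,0,0]]}' ; python3 -m creep '{"gripper":[0.7,0.7,0.7,0.7,0.7],"travel":[[0,0.0003,0],[0,0.0006,0],[0,0.0009,0],[0,0.0012,0],[0,0.0012,0]],"twist":[[0,0,0],[0,0,0],[0,0,0],[0,0,0],[0,0,0]]}'
```

```text
t: 7.18
eef_pos: [0.6365, 0.0165, 0.0121]
orientation: [0.454, -0.454, 0.542, -0.542]
force: [0.8, -0.5, -1.3]
width: 0.0407
t: 7.8
eef_pos: [0.6365, 0.0165, 0.0114]
orientation: [-0.454, 0.454, -0.542, 0.542]
force: [-3.1, -0.3, 4.8]
width: 0.0406
```

Contact (Fz +4.8). Now I release slowly and rise.

```bash
python3 -m creep '{"gripper":[0.0,-0.05,-0.2,-0.5,-0.8],"travel":[[0,0,0],[0,0,0],[0,0,0],[0,0,0],[0,0,0]],"twist":[[0,0,0],[0,0,0],[0,0,0],[0,0,0],[0,0,0]]}' ; python3 -m creep '{"gripper":[-1,-1,-1,-1,-1],"travel":[[0,-0.01,0],[0,-0.04,0],[0,-0.09,0],[0,-0.14,0],[0,-0.19,0]],"twist":[[0,0,0],[0,0,0],[0,0,0],[0,0,0],[0,0,0]]}'
python3 - <<'E'
from h import *
w=shot('wrist','w4');b=blob(w,*G);print('lid',rect(w,b,.061),hull_ctr(b)); c=blob(w,*C,None);print('coaster',rect(w,c,.006))
plan(480,-280,220,-10)
E
```

```text
t: 8.43
eef_pos: [0.6365, 0.0165, 0.0109]
orientation: [-0.454, 0.454, -0.542, 0.542]
force: [-0.3, -0.1, -0.4]
width: 0.0767
t: 9.05
eef_pos: [0.6364, 0.0165, 0.2035]
orientation: [-0.454, 0.454, -0.542, 0.542]
force: [0.3, 0.6, -0.1]
width: 0.0855
lid [638.3  15.2  40.3  40.3 -10.1] [310.94735718 193.        ]
coaster [636.6  21.4  68.8  59.4  -3. ]
t 9.1 jaw now -10.1 tcp [640.2  16.1 212. ] travel [ 0.3195 -0.0094 -0.1059] twist [-0.013 -0.001 -0.   ] j [-0.16  0.33  1.46  0.    1.34  0.02] w 0.0853 F [3.6 0.3 5.3]
```

View pics/w4.png

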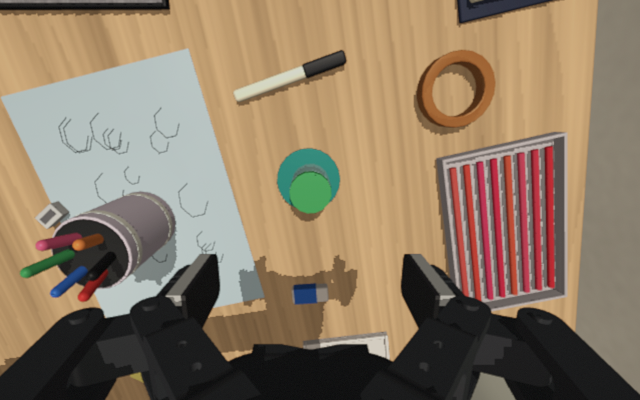

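The jar stands centred on the coaster, lid at (311,193). Back to the pile.

```bash
python3 -m creep '{"gripper":[-1,-1,-1,-1,-1],"travel":[[0.04,0,-0.014],[0.095,0,-0.032],[0.15,0,-0.05],[0.205,0,-0.068],[0.26,0,-0.086]],"twist":[[0,0,0],[0,0,0],[0,0,0],[0,0,0],[0,0,0]]}' >/dev/null; python3 -m creep '{"gripper":[-1,-1,-1,-1,-1],"travel":[[0.04,0,-0.01],[0.07,0.01,-0.02],[0.08,0.02,-0.022],[0.08,0.02,-0.022],[0.08,0.02,-0.022]],"twist":[[0,0,0],[0,0,0],[0,0,0],[0,0,0],[0,0,0]]}'
python3 - <<'E'
from h import *
w=shot('wrist','w5')
P=blob(w,*B);print('paint',rect(w,P,.046),P.min(0),P.max(0))
N=blob(w,*Y);print('note',rect(w,N,.046),N.min(0),N.max(0)); Wt=blob(w,*W);print('white',rect(w,Wt,.009),Wt.min(0),Wt.max(0))
w1=load('w1');print(tri(w,N.mean(0),w1,blob(w1,*Y,(240,130,300,200)).mean(0)))
plan(477,-302,100,-10)
E
```

```text
t: 10.35
eef_pos: [0.4712, -0.2984, 0.1811]
orientation: [0.455, -0.454, 0.542, -0.542]
force: [0.7, -0.4, -0.1]
width: 0.0857
paint [ 476.9 -302.    79.    52.1   80. ] [287. 154.] [344. 236.]
note [ 374.2 -294.7   54.4   44.    87. ] [179. 177.] [233. 236.]
white [ 643.6 -244.4  111.9   85.8   -2.4] [415.  46.] [534. 153.]
(array([ 370.5, -296.3,   36.2]), np.float64(1.2))
t 10.4 jaw now -10.0 tcp [ 471.4 -298.4  181.3] travel [0.0026 0.0813 0.0061] twist [-0.  0. -0.] j [-0.78  0.19  1.7   0.    1.25 -0.6 ] w 0.0854 F [-0.2 -0.5 -0.6]
```

View pics/w5.png

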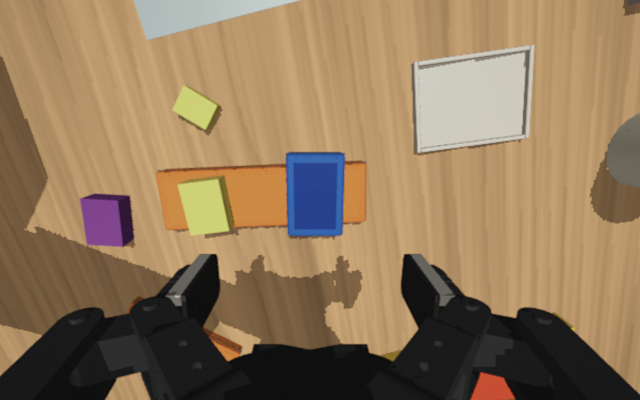

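The paint tin is now clear at (316,195), with the white tray at (474,100). I'm descending on the tin.

```bash
python3 -m creep '{"gripper":[-1,-1,-1,-1,-1],"travel":[[0.0026,0.045,0.006],[0.0026,0.09,0.006],[0.0026,0.13,0.006],[0.0026,0.153,0.006],[0.0026,0.153,0.006]],"twist":[[0,0,0],[0,0,0],[0,0,0],[0,0,0],[0,0,0]]}'; python3 -m creep '{"gripper":[-0.4,0,0.4,0.4,0.4],"travel":[[0,0,0],[0,0,0],[0,0,0],[0,0,0],[0,0,0]],"twist":[[0,0,0],[0,0,0],[0,0,0],[0,0,0],[0,0,0]]}'; python3 -m creep '{"gripper":[0.4,0.4,0.4,0.4,0.4],"travel":[[0,-0.01,0],[0,-0.035,0],[0,-0.06,0],[0,-0.09,0],[0,-0.1,0]],"twist":[[0,0,0],[0,0,0],[0,0,0],[0,0,0],[0,0,0]]}'
python3 - <<'E'
from h import *
plan(643.7,-244.5,120,-92.5)
plan(643.7,-244.5,120,87.4)
E
```

```text
t: 11.02
eef_pos: [0.4755, -0.301, 0.0263]
orientation: [0.454, -0.455, 0.543, -0.54]
force: [0.2, 0.8, -0.3]
width: 0.0852
t: 11.65
eef_pos: [0.4774, -0.304, 0.03]
orientation: [-0.454, 0.454, -0.541, 0.543]
force: [-0.6, 0.6, 6.0]
width: 0.0525
t: 12.28
eef_pos: [0.477, -0.3039, 0.1305]
orientation: [-0.454, 0.454, -0.541, 0.543]
force: [0.1, -0.5, -1.1]
width: 0.0521
t 12.28 jaw now -10.1 tcp [ 477.  -303.9  130.5] travel [-0.0877  0.0108  0.1537] twist [-0.004  1.438 -0.   ] j [-0.78  0.27  1.72 -0.    1.15 -0.6 ] w 0.0521 F [ 0.1 -0.5 -1.1]
t 12.28 jaw now -10.1 tcp [ 477.  -303.9  130.5] travel [-0.0877  0.0108  0.1537] twist [-4.00e-03  1.44e+00 -1.00e-03] j [-0.78  0.27  1.72 -0.    1.15 -0.6 ] w 0.0521 F [ 0.1 -0.5 -1.1]
```

```bash
python3 -m creep '{"gripper":[0.4,0.4,0.4,0.4,0.4],"travel":[[-0.02,0,0.03],[-0.04,0,0.065],[-0.055,0,0.1],[-0.075,0,0.13],[-0.0875,0,0.152]],"twist":[[0,0.16,0],[0,0.34,0],[0,0.52,0],[0,0.7,0],[0,0.88,0]]}'>/dev/null; python3 -c "
from h import *
plan(641.7,-244.7,60,-92.5)"
```

```text
t 12.9 jaw now -60.8 tcp [ 641.8 -242.3  126.8] travel [0.0012 0.0668 0.0022] twist [0.001 0.553 0.001] j [-0.53  0.52  1.38  0.    1.24  0.53] w 0.0523 F [ 0.1 -1.  -2.2]
```

```bash
python3 -m creep '{"gripper":[0.4,0.4,0.4,0.4,0.4],"travel":[[0,0.02,0.001],[0.001,0.04,0.002],[0.001,0.06,0.002],[0.001,0.067,0.002],[0.001,0.067,0.002]],"twist":[[0,0.18,0],[0,0.36,0],[0,0.553,0],[0,0.553,0],[0,0.553,0]]}'>/dev/null
python3 - <<'E'
from h import *
plan(641.7,-244.7,14,-92.5)
w=shot('wrist','w6')
E
```

```text
t 13.53 jaw now -92.0 tcp [ 640.6 -245.4   60.1] travel [-0.0011  0.0461 -0.0007] twist [0.001 0.009 0.002] j [-0.54  0.6   1.41 -0.    1.13  1.07] w 0.0523 F [-0.5 -0.5 -0.5]
```

View pics/w6.png

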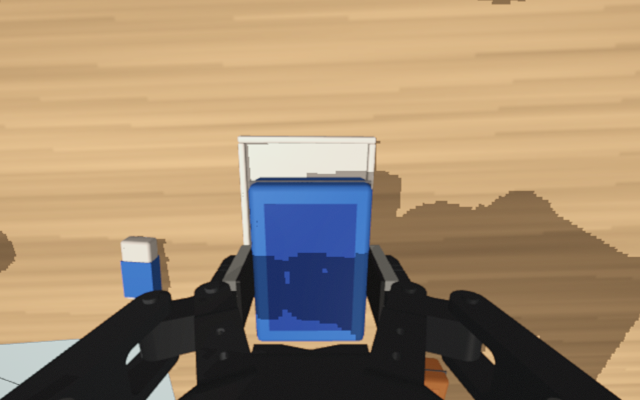

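The tin hangs level and square over the white tray: tin columns 251–371, tray 240–375. Lowering.

```bash
python3 -m creep '{"gripper":[0.4,0.4,0.4,0.4,0.4],"travel":[[-0.001,0.02,0],[-0.001,0.035,0],[-0.001,0.042,0],[-0.001,0.046,0],[-0.001,0.047,0]],"twist":[[0,0,0],[0,0,0],[0,0,0],[0,0,0],[0,0,0]]}'; python3 -m creep '{"gripper":[0.4,0.4,0.4,0.4,0.4],"travel":[[0,0.001,0],[0,0.002,0],[0,0.003,0],[0,0.004,0],[0,0.004,0]],"twist":[[0,0,0],[0,0,0],[0,0,0],[0,0,0],[0,0,0]]}'
```

```text
t: 14.2
eef_pos: [0.6422, -0.2457, 0.0138]
orientation: [-0.013, 0.013, 0.707, -0.707]
force: [-0.6, 0.1, -0.3]
width: 0.0522
t: 14.82
eef_pos: [0.6421, -0.2456, 0.0098]
orientation: [-0.014, 0.013, 0.707, -0.707]
force: [0.4, 0.6, -0.5]
width: 0.0525
```

```bash
python3 -m creep '{"gripper":[0.4,0.4,0.4,0.4,0.4],"travel":[[0,0.0005,0],[0,0.001,0],[0,0.0015,0],[0,0.0015,0],[0,0.0015,0]],"twist":[[0,0,0],[0,0,0],[0,0,0],[0,0,0],[0,0,0]]}'
```

```text
t: 15.45
eef_pos: [0.6423, -0.2458, 0.0091]
orientation: [0.013, -0.014, -0.707, 0.707]
force: [-2.8, 1.9, 5.3]
width: 0.0524
```

Contact (5.3 N) at the expected height. Now release, rise and look.

```bash
python3 -m creep '{"gripper":[-0.3,-0.4,-0.6,-0.7,-0.7],"travel":[[0,0,0],[0,0,0],[0,-0.001,0],[0,-0.003,0],[0,-0.005,0]],"twist":[[0,0,0],[0,0,0],[0,0,0],[0,0,0],[0,0,0]]}' ; python3 -m creep '{"gripper":[-1,-1,-1,-1,-1],"travel":[[0,-0.02,0],[0,-0.06,0],[0,-0.11,0],[0,-0.15,0],[0,-0.17,0]],"twist":[[0,0,0],[0,0,0],[0,0,0],[0,0,0],[0,0,0]]}'
python3 - <<'E'
from h import *
w=shot('wrist','w7');P=blob(w,*B);print('paint',rect(w,P,.025));Wt=blob(w,*W);print('white',rect(w,Wt,.009))
plan(373,-295,190,-3)
E
```

```text
t: 16.08
eef_pos: [0.6422, -0.2457, 0.0136]
orientation: [0.013, -0.014, -0.707, 0.707]
force: [0.1, -0.8, 1.2]
width: 0.0725
t: 16.7
eef_pos: [0.6435, -0.2465, 0.1881]
orientation: [0.012, -0.015, -0.706, 0.708]
force: [-0.0, -0.7, 0.2]
width: 0.0856
paint [ 644.6 -247.7   77.3   52.    -2.1]
white [ 642.7 -244.5  110.6   86.    -2.2]
t 16.75 jaw now -92.2 tcp [ 644.1 -246.8  189.7] travel [ 0.2691 -0.0019  0.0585] twist [-0.008 -1.556 -0.002] j [-0.54  0.46  1.33  0.    1.34  1.07] w 0.0854 F [ 0.7 -1.   2.3]
```

```bash
python3 -m creep '{"gripper":[-1,-1,-1,-1,-1],"travel":[[0.025,0,0.006],[0.075,0,0.017],[0.125,0,0.028],[0.175,0,0.039],[0.225,0,0.05]],"twist":[[0,-0.16,0],[0,-0.34,0],[0,-0.52,0],[0,-0.7,0],[0,-0.88,0]]}'>/dev/null; python3 -c "
from h import *
plan(373,-295,170,-3)"
```

```text
t 17.38 jaw now -41.4 tcp [ 413.3 -286.5  182.1] travel [ 0.033   0.0122 -0.0246] twist [ 0.002 -0.67  -0.001] j [-0.84  0.07  1.83 -0.    1.24 -0.12] w 0.0858 F [-0.1 -0.4  0. ]
```

```bash
python3 -m creep '{"gripper":[-1,-1,-1,-1,-1],"travel":[[0.02,0.005,-0.012],[0.033,0.012,-0.0245],[0.033,0.012,-0.0245],[0.033,0.012,-0.0245],[0.033,0.012,-0.0245]],"twist":[[0,-0.17,0],[0,-0.34,0],[0,-0.51,0],[0,-0.67,0],[0,-0.67,0]]}'>/dev/null
python3 - <<'E'
from h import *
w=shot('wrist','w8');w1=load('w1');w5=load('w5')
N=blob(w,*Y,(180,100,450,300));print(N.min(0),N.max(0),rect(w,N,.046))
print(depthpts(w,[N.mean(0)])*1000)
m=cv2.inRange(cv2.cvtColor(w['pixels'],cv2.COLOR_RGB2HSV),np.array(O[0]),np.array(O[1]));cs=max(cv2.findContours(m,0,1)[0],key=cv2.contourArea).reshape(-1,2)+0.;print('tin',rect(w,cs,.024),cs.min(0),cs.max(0))
plan(373,-295,28,-3)
E
```

```text
[284. 167.] [327. 225.] [ 371.5 -294.6   53.9   38.7   87. ]
[[ 370.95527371 -293.88067879   46.05763637]]
tin [ 422.8 -298.2  207.4   63.3   -7.5] [252. 152.] [470. 228.]
t 18.05 jaw now -3.6 tcp [ 374.8 -294.9  170.6] travel [ 0.0004  0.1426 -0.0016] twist [ 0.001 -0.01  -0.001] j [-0.92  0.03  1.91  0.    1.21 -0.85] w 0.0854 F [0.5 0.1 0.7]
```

View pics/w8.png

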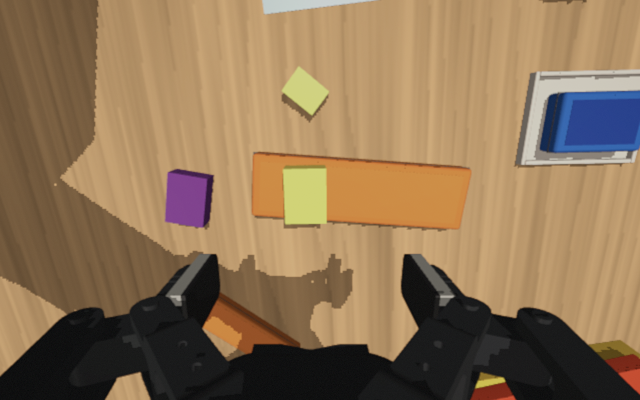

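The note block is at (305,195) between the fingers. The paint tin is visible flat in the white tray at (590,120). Descending.

```bash
python3 -m creep '{"gripper":[-1,-1,-1,-1,-1],"travel":[[0.0005,0.045,-0.0035],[0.0005,0.09,-0.0035],[0.0005,0.125,-0.0035],[0.0005,0.14,-0.0035],[0.0005,0.14,-0.0035]],"twist":[[0,0,0],[0,0,0],[0,0,0],[0,0,0],[0,0,0]]}'; python3 -m creep '{"gripper":[-0.4,0.1,0.5,0.6,0.6],"travel":[[0,0,0],[0,0,0],[0,0,0],[0,0,0],[0,0,0]],"twist":[[0,0,0],[0,0,0],[0,0,0],[0,0,0],[0,0,0]]}'; python3 -m creep '{"gripper":[0.6,0.6,0.6,0.6,0.6],"travel":[[0,-0.01,0],[0,-0.035,0],[0,-0.07,0],[0,-0.11,0],[0,-0.15,0]],"twist":[[0,0,0],[0,0,0],[0,0,0],[0,0,0],[0,0,0]]}'
python3 - <<'E'
from h import *
plan(640,200,190,-88)
E
```

```text
t: 18.68
eef_pos: [0.3713, -0.2951, 0.0308]
orientation: [0.485, -0.485, 0.516, -0.514]
force: [0.1, 0.2, 0.8]
width: 0.0855
t: 19.3
eef_pos: [0.3724, -0.2966, 0.0328]
orientation: [-0.485, 0.485, -0.514, 0.515]
force: [-0.9, -0.2, 6.4]
width: 0.0369
t: 19.92
eef_pos: [0.3715, -0.2954, 0.1833]
orientation: [-0.485, 0.485, -0.514, 0.515]
force: [0.1, -1.0, -0.8]
width: 0.0363
t 19.93 jaw now -3.4 tcp [ 371.5 -295.4  183.3] travel [-0.5104 -0.0068  0.2388] twist [-0.     1.477  0.   ] j [-0.92  0.    1.9   0.    1.24 -0.86] w 0.0363 F [ 0.1 -1.  -0.8]
```

```bash
python3 -m creep '{"gripper":[0.6,0.6,0.6,0.6,0.6],"travel":[[-0.03,-0.01,0.03],[-0.07,-0.02,0.068],[-0.11,-0.03,0.106],[-0.15,-0.03,0.144],[-0.186,-0.03,0.178]],"twist":[[0,0.16,0],[0,0.32,0],[0,0.48,0],[0,0.64,0],[0,0.8,0]]}'>/dev/null; python3 -c "
from h import *
plan(640,60,215,-88)"
```

```text
t 20.55 jaw now -49.5 tcp [ 561.5 -118.8  212.5] travel [-0.1758 -0.0025 -0.085 ] twist [-0.001  0.672 -0.001] j [-0.42  0.19  1.63 -0.    1.32  0.45] w 0.0367 F [ 1.1 -0.8 -0.9]
```

```bash
python3 -m creep '{"gripper":[0.6,0.6,0.6,0.6,0.6],"travel":[[-0.03,0,-0.015],[-0.075,0,-0.036],[-0.12,0,-0.058],[-0.15,0,-0.073],[-0.176,0,-0.085]],"twist":[[0,0.14,0],[0,0.28,0],[0,0.42,0],[0,0.56,0],[0,0.672,0]]}'>/dev/null; python3 -c "
from h import *
plan(648,240,180,-88)"
```

```text
t 21.18 jaw now -87.9 tcp [638.2  60.6 212. ] travel [-0.0164  0.0321 -0.179 ] twist [ 0.     0.002 -0.   ] j [-0.09  0.34  1.45  0.    1.35  1.44] w 0.0364 F [-0.1  0.  -0.5]
```

```bash
python3 -m creep '{"gripper":[0.6,0.6,0.6,0.6,0.6],"travel":[[-0.004,0.005,-0.045],[-0.009,0.01,-0.1],[-0.014,0.02,-0.145],[-0.016,0.032,-0.179],[-0.016,0.032,-0.179]],"twist":[[0,0,0],[0,0,0],[0,0,0],[0,0,0],[0,0,0]]}'>/dev/null
python3 - <<'E'
from h import *
w=shot('wrist','w9');b=blob(w,*Rd);print(b.min(0),b.max(0),rect(w,b,.009))
N=blob(w,*Y);print('note',N.min(0),N.max(0))
plan(651,263,60,-88)
E
```

```text
[254. 140.] [324. 219.] [650.3 261.8  83.4  71.    1.9]
note [268. 203.] [354. 315.]
t 21.85 jaw now -87.6 tcp [646.1 239.3 179.1] travel [-0.0061  0.1191 -0.0235] twist [-0.     0.007  0.001] j [ 0.18  0.47  1.34 -0.    1.33  1.71] w 0.0361 F [ 0.8 -1.2 -0.5]
```

View pics/w9.png

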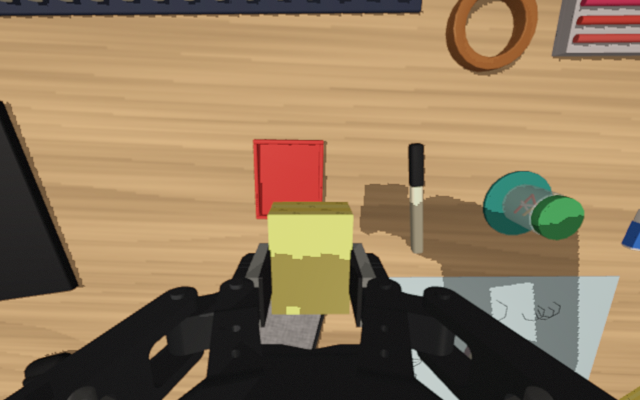

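The red tray is at (289,180), empty. The block is held level, and the jar is still upright on the coaster.

```bash
python3 -m creep '{"gripper":[0.6,0.6,0.6,0.6,0.6],"travel":[[-0.005,0.03,-0.0225],[-0.005,0.075,-0.0225],[-0.005,0.115,-0.0225],[-0.005,0.145,-0.0225],[-0.005,0.161,-0.0225]],"twist":[[0,0.007,0],[0,0.007,0],[0,0.007,0],[0,0.007,0],[0,0.007,0]]}'; python3 -m creep '{"gripper":[0.6,0.6,0.6,0.6,0.6],"travel":[[0,0,0],[0,0.002,0],[0,0.003,0],[0,0.0045,0],[0,0.0045,0]],"twist":[[0,0,0],[0,0,0],[0,0,0],[0,0,0],[0,0,0]]}'
```

```text
t: 22.48
eef_pos: [0.6506, 0.2594, 0.0172]
orientation: [-0.01, 0.012, -0.707, 0.707]
force: [-0.6, -0.8, 0.7]
width: 0.0369
t: 23.1
eef_pos: [0.6511, 0.2611, 0.0142]
orientation: [0.012, -0.012, 0.707, -0.707]
force: [-0.5, -0.3, -1.5]
width: 0.0368
```

```bash
python3 -m creep '{"gripper":[0.6,0.6,0.6,0.6,0.6],"travel":[[0,0.001,0],[0,0.0015,0],[0,0.002,0],[0,0.0025,0],[0,0.0025,0]],"twist":[[0,0,0],[0,0,0],[0,0,0],[0,0,0],[0,0,0]]}'; python3 -c "
from h import *
plan(650.3,262,11.8)"
```

```text
t: 23.72
eef_pos: [0.6511, 0.261, 0.0119]
orientation: [0.012, -0.012, 0.707, -0.707]
force: [-1.7, -0.1, 4.4]
width: 0.0362
t 23.73 jaw now -88.1 tcp [651.1 261.   11.9] travel [ 0.0008  0.0001 -0.001 ] twist [ 0. -0. -0.] j [ 0.21  0.69  1.37 -0.    1.07  1.75] w 0.0362 F [-1.7 -0.1  4.4]
```

```bash
python3 -m creep '{"gripper":[0,-0.1,-0.3,-0.4,-0.4],"travel":[[0,0,0],[0,0,0],[0,-0.001,0],[0,-0.003,0],[0,-0.005,0]],"twist":[[0,0,0],[0,0,0],[0,0,0],[0,0,0],[0,0,0]]}' ; python3 -m creep '{"gripper":[-0.4,-0.7,-1,-1,-1],"travel":[[0,-0.02,0],[0,-0.06,0],[0,-0.11,0],[0,-0.16,0],[0,-0.19,0]],"twist":[[0,0,0],[0,0,0],[0,0,0],[0,0,0],[0,0,0]]}'
python3 - <<'E'
from h import *
w=shot('wrist','w10');P=blob(w,*Y);print('note',rect(w,P,.025));Wt=blob(w,*Rd);print('red',rect(w,Wt,.009))
L=blob(w,[0,0,20],[180,70,120],None);print(L.min(0),L.max(0))
plan(560,-120,200,-88)
E
```

```text
t: 24.35
eef_pos: [0.6511, 0.261, 0.0166]
orientation: [0.012, -0.012, 0.707, -0.707]
force: [-0.4, 0.2, 0.5]
width: 0.0598
t: 24.98
eef_pos: [0.6524, 0.2614, 0.2122]
orientation: [0.014, -0.009, 0.707, -0.707]
force: [0.1, -0.3, -0.5]
width: 0.0853
note [654.2 259.2  52.4  38.6   1.9]
red [650.1 261.7  83.1  71.    1.9]
[  0. 116.] [110. 300.]
t 25.02 jaw now -88.1 tcp [654.  261.8 216.3] travel [0.1067 0.0143 0.3785] twist [ 0.002 -0.002 -0.011] j [0.21 0.47 1.27 0.   1.39 1.75] w 0.0857 F [1.9 0.3 3.6]
```

View pics/w10.png

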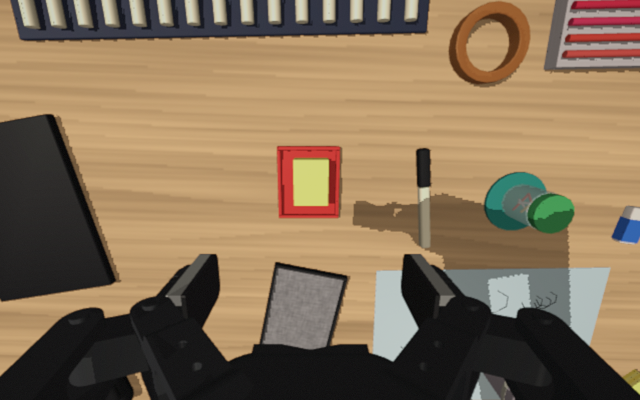

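The block lies flat in the red tray at (310,182), the jar is fine, and the long tray is at (305,305). Returning for the pencil tin.

```bash
python3 -m creep '{"gripper":[-1,-1,-1,-1,-1],"travel":[[0.012,0,0.035],[0.034,0,0.095],[0.056,0,0.155],[0.078,0,0.215],[0.1,0,0.275]],"twist":[[0,0.04,0],[0,0.08,0],[0,0.12,0],[0,0.16,0],[0,0.16,0]]}'>/dev/null; python3 -m creep '{"gripper":[-1,-1,-1,-1,-1],"travel":[[0.03,0,0.045],[0.06,0,0.1],[0.09,0,0.155],[0.11,0.01,0.21],[0.13,0.02,0.26]],"twist":[[0,0,0],[0,0,0],[0,0,0],[0,0,0],[0,0,0]]}'>/dev/null; python3 -c "
from h import *
plan(423,-298.2,150,-97.5)"
```

```text
t 26.27 jaw now -97.3 tcp [ 399.1 -255.1  187.7] travel [-0.0291  0.0379  0.0396] twist [-0.002  0.003 -0.002] j [-0.82 -0.01  1.9   0.    1.24  0.88] w 0.0851 F [ 0.7 -0.2  0.7]
```

```bash
python3 -m creep '{"gripper":[-1,-1,-1,-1,-1],"travel":[[-0.015,0.01,0.02],[-0.029,0.02,0.04],[-0.029,0.02,0.04],[-0.029,0.02,0.04],[-0.029,0.02,0.04]],"twist":[[0,0,0],[0,0,0],[0,0,0],[0,0,0],[0,0,0]]}'>/dev/null
python3 - <<'E'
from h import *
w=shot('wrist','w11')
b=blob(w,*O,(200,50,420,330)); print(b.min(0),b.max(0),rect(w,b,.024))
w8=load('w8');b8=blob(w8,*O,(240,140,480,240))
plan(423,-298.2,6,-97.5)
E
```

```text
[281.  78.] [350. 289.] [ 422.7 -300.9  206.4   61.6   -7.3]
t 26.95 jaw now -97.2 tcp [ 423.7 -295.9  167.1] travel [0.0005 0.1611 0.0023] twist [-0.001  0.005 -0.001] j [-0.84  0.12  1.81  0.    1.21  0.86] w 0.0856 F [-0.2 -0.1  0.2]
```

View pics/w11.png

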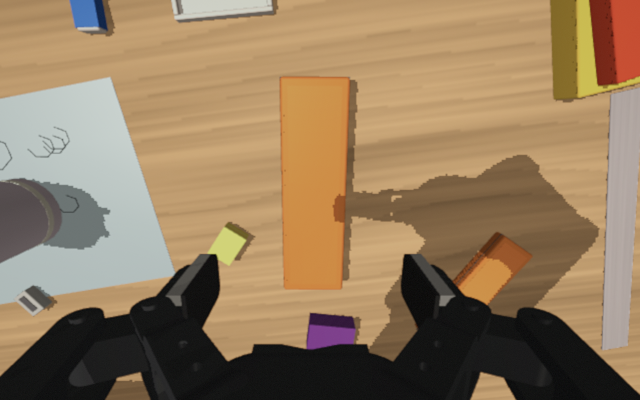

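The tin is at (315,183), clear of its neighbours. Descending.

```bash
python3 -m creep '{"gripper":[-1,-1,-1,-1,-1],"travel":[[0.0005,0.045,0.004],[0.0005,0.095,0.004],[0.0005,0.135,0.004],[0.0005,0.155,0.004],[0.0005,0.163,0.004]],"twist":[[0,0,0],[0,0,0],[0,0,0],[0,0,0],[0,0,0]]}'; python3 -m creep '{"gripper":[-1,-0.7,-0.3,0.2,0.2],"travel":[[0,0,0],[0,0,0],[0,0,0],[0,0,0],[0,0,0]],"twist":[[0,0,0],[0,0,0],[0,0,0],[0,0,0],[0,0,0]]}'; python3 -m creep '{"gripper":[0.2,0.2,0.2,0.2,0.2],"travel":[[0,-0.005,0],[0,-0.02,0],[0,-0.05,0],[0,-0.08,0],[0,-0.12,0]],"twist":[[0,0,0],[0,0,0],[0,0,0],[0,0,0],[0,0,0]]}'
python3 - <<'E'
from h import *
plan(423,-300,240,-97.3)
t=load('top0');s=load('scene0')
print('pot',depthpts(t,[[283,212],[283,200]])*1000)
E
```

```text
t: 27.58
eef_pos: [0.4221, -0.2994, 0.0025]
orientation: [-0.045, 0.044, 0.706, -0.705]
force: [0.7, -1.0, 0.0]
width: 0.0852
t: 28.2
eef_pos: [0.4234, -0.3012, 0.005]
orientation: [0.044, -0.046, -0.705, 0.706]
force: [-0.3, 1.5, 5.8]
width: 0.0604
t: 28.82
eef_pos: [0.422, -0.2998, 0.1246]
orientation: [-0.045, 0.045, 0.706, -0.705]
force: [0.6, -1.3, -3.7]
width: 0.0604
t 28.82 jaw now -97.3 tcp [ 422.  -299.8  124.6] travel [-9.000e-04 -1.154e-01 -1.000e-04] twist [0.001 0.    0.001] j [-0.85  0.18  1.84 -0.    1.12  0.85] w 0.0604 F [ 0.6 -1.3 -3.7]
pot [[434.27367857   1.8563976   95.49350857]
 [456.75690555  -1.09637736 131.75311937]]
```

```bash
python3 -m creep '{"gripper":[0.2,0.2,0.2,0.2,0.2],"travel":[[-0.015,-0.03,-0.02],[-0.035,-0.06,-0.05],[-0.06,-0.09,-0.085],[-0.085,-0.115,-0.12],[-0.109,-0.115,-0.155]],"twist":[[0,0,0],[0,0,0],[0,0,0],[0,0,0],[0,0,0]]}'; python3 -c "
from h import *
plan(550,60,240,-98.5)"
```

```text
t: 29.45
eef_pos: [0.5524, -0.16, 0.2424]
orientation: [0.043, -0.047, -0.705, 0.707]
force: [1.0, -0.5, -2.8]
width: 0.0603
t 29.45 jaw now -97.3 tcp [ 552.4 -160.   242.4] travel [ 0.0303  0.0018 -0.2179] twist [-0.002  0.021 -0.006] j [-0.49  0.17  1.6  -0.    1.37  1.21] w 0.0603 F [ 1.  -0.5 -2.8]
```

```bash
python3 -m creep '{"gripper":[0.2,0.2,0.2,0.2,0.2],"travel":[[0.005,0,-0.04],[0.011,0,-0.08],[0.018,0,-0.13],[0.024,0,-0.175],[0.03,0,-0.218]],"twist":[[0,0,0],[0,0.01,0],[0,0.02,0],[0,0.02,0],[0,0.02,0]]}'; python3 -c "
from h import *
plan(450,250,220,-99.5)"
```

```text
t: 30.08
eef_pos: [0.5477, 0.0611, 0.2393]
orientation: [0.052, -0.052, -0.705, 0.705]
force: [0.5, -0.8, -3.4]
width: 0.0604
t 30.07 jaw now -98.4 tcp [547.7  61.1 239.3] travel [ 0.1244  0.0192 -0.1725] twist [ 0.     0.019 -0.   ] j [-0.1   0.12  1.66 -0.    1.36  1.61] w 0.0604 F [ 0.5 -0.8 -3.4]
```

Run:
```python
from h import *
w=shot('wrist','w12')
hsv=cv2.cvtColor(w['pixels'],cv2.COLOR_RGB2HSV)
```

```text
(no output)
```

View pics/w12.png

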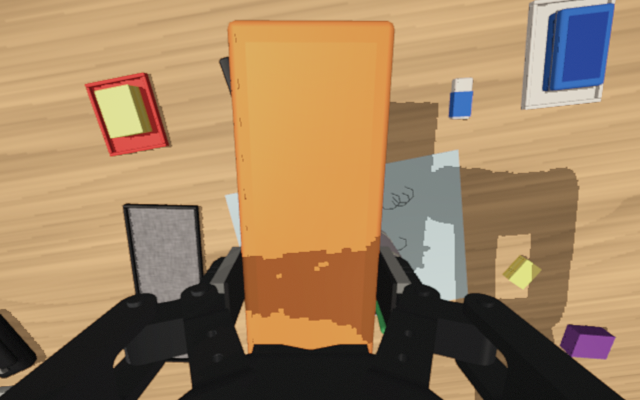

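The tin hangs level. The long tray is at lower left with its far corners at about (123,205) and (202,205). I'll work out its far end and its axis.

Run:
```python
from h import *
Bk=([0,0,20],[180,70,135])
for n,c,box in (('top',load('top0'),(140,165,212,285)),('scene',load('scene0'),(365,130,450,185))):
    b=blob(c,*Bk,box); r=cv2.boxPoints(cv2.minAreaRect((onplane(c,b,.009)[:,:2]*1000).astype(np.float32))); print(n,rect(c,b,.009),r.round(0).tolist())
w=load('w12');b=blob(w,*Bk,(105,195,215,280))
P=onplane(w,b,.009)[:,:2]*1000
sel=lambda m:P[m]
for nm,m in (('far',(b[:,1]<209)&(b[:,0]>135)&(b[:,0]<192)),('left',(b[:,0]<140)&(b[:,1]>215)&(b[:,1]<270)&(b[:,0]<b[:,1]*0.13+105)),('right',(b[:,0]>190)&(b[:,1]>215)&(b[:,1]<240))):
    q=sel(m); 
    if len(q)>4:
        v=cv2.fitLine(q.astype(np.float32),cv2.DIST_HUBER,0,.01,.01).ravel(); print(nm,len(q),'dir',np.degrees(np.arctan2(v[1],v[0])).round(1),'pt',v[2:].round(1))
# colour offset of known places top vs wrist
plan(450,240,220,-99.5)
```

```text
top [415.5 273.5 237.6  90.3 -10.2] [[291.0, 250.0], [524.0, 208.0], [540.0, 297.0], [307.0, 339.0]]
scene [427.  268.2 235.9  92.1  -9.2] [[303.0, 242.0], [536.0, 204.0], [551.0, 295.0], [318.0, 333.0]]
far 56 dir 80.1 pt [536.  247.5]
left 133 dir -9.4 pt [490.4 304.7]
right 48 dir -13.1 pt [507.1 214. ]
t 30.12 jaw now -98.3 tcp [547.1  66.1 239.3] travel [ 0.1211  0.0199 -0.158 ] twist [0.004 0.022 0.   ] j [-0.1   0.12  1.66  0.    1.36  1.62] w 0.061 F [-1.8  4.  -3.2]
```

```bash
python3 -m creep '{"gripper":[0.2,0.2,0.2,0.2,0.2],"travel":[[0.03,0,-0.037],[0.065,0,-0.077],[0.1,0,-0.12],[0.13,0.01,-0.155],[0.156,0.03,-0.1855]],"twist":[[0,0.02,0],[0,0.028,0],[0,0.028,0],[0,0.028,0],[0,0.028,0]]}'; python3 -m creep '{"gripper":[0.2,0.2,0.2,0.2,0.2],"travel":[[0,0.03,0],[0,0.06,0],[0,0.1,0],[0,0.135,0],[0,0.15,0]],"twist":[[0,0,0],[0,0,0],[0,0,0],[0,0,0],[0,0,0]]}'
python3 - <<'E'
from h import *
plan(419,272,60,-99.9)
w=shot('wrist','w13')
E
```

```text
t: 30.75
eef_pos: [0.4206, 0.2673, 0.2099]
orientation: [-0.061, 0.063, 0.705, -0.704]
force: [0.0, 0.3, -2.2]
width: 0.0605
t: 31.38
eef_pos: [0.4199, 0.2653, 0.0572]
orientation: [0.063, -0.061, -0.704, 0.705]
force: [0.3, -0.4, -2.3]
width: 0.0607
t 31.38 jaw now -100.0 tcp [419.9 265.3  57.2] travel [ 0.0021 -0.0029 -0.0064] twist [-0.001 -0.002  0.003] j [ 0.32  0.25  1.92 -0.    0.97  2.07] w 0.0607 F [ 0.3 -0.4 -2.3]
```

View pics/w13.png

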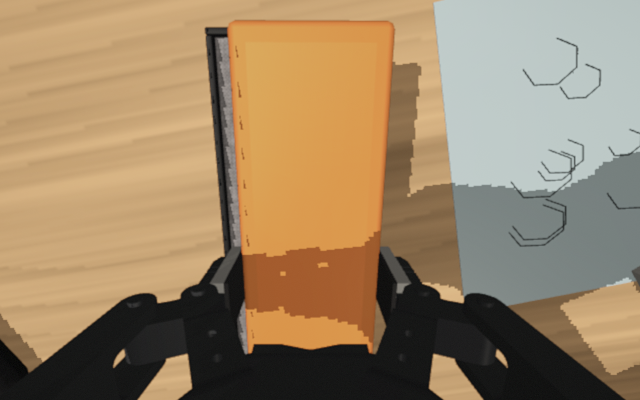

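The tin hangs to the right of the tray: the tray's left edge shows at columns 208–228 with its far-left corner near (207,30). I'll measure that edge.

Run:
```python
from h import *
w=load('w13')
# dark wall outer edge by row: first dark px
g=w['pixels'].max(2)
L=[(np.argmax(g[r,195:240]<75)+195,r) for r in range(45,230,8)];print(L[:3],L[-3:])
P=onplane(w,np.array(L)+0.,.009)[:,:2]*1000
v=cv2.fitLine(P.astype(np.float32),cv2.DIST_HUBER,0,.01,.01).ravel();print('dir',np.degrees(np.arctan2(v[1],v[0])))
T=[(u,np.argmax(g[15:60,u]<75)+15) for u in range(210,226,3)];print(T)
Q=onplane(w,np.array(T)+0.,.009)[:,:2]*1000
a=np.radians(-9.9);u=np.array([np.cos(a),np.sin(a)]);n=np.array([-np.sin(a),np.cos(a)])
cu=np.median(Q@u)-121;cn=np.median(P@n)-47;C0=cu*u+cn*n;print('centre',C0.round(1))
plan(C0[0],C0[1],14,-99.9)
```

```text
[(np.int64(207), 45), (np.int64(208), 53), (np.int64(209), 61)] [(np.int64(222), 213), (np.int64(223), 221), (np.int64(223), 229)]
dir -9.808004
[(210, np.int64(28)), (213, np.int64(28)), (216, np.int64(28)), (219, np.int64(28)), (222, np.int64(28)), (225, np.int64(28))]
centre [418.3 275.6]
t 31.43 jaw now -100.0 tcp [419.6 265.2  56.2] travel [ 0.0029  0.0422 -0.0102] twist [-0.002 -0.003  0.003] j [ 0.32  0.25  1.92 -0.    0.97  2.07] w 0.0603 F [-1.3 -1.5 -4.5]
```

```bash
python3 -m creep '{"gripper":[0.2,0.2,0.2,0.2,0.2],"travel":[[0.0027,0,-0.0095],[0.0027,0.015,-0.0095],[0.0027,0.03,-0.0095],[0.0027,0.04,-0.0095],[0.0027,0.043,-0.0095]],"twist":[[0,0,0],[0,0,0],[0,0,0],[0,0,0],[0,0,0]]}'; python3 -m creep '{"gripper":[0.2,0.2,0.2,0.2,0.2],"travel":[[0,0.001,0],[0,0.002,0],[0,0.003,0],[0,0.004,0],[0,0.004,0]],"twist":[[0,0,0],[0,0,0],[0,0,0],[0,0,0],[0,0,0]]}'
```

```text
t: 32.05
eef_pos: [0.4194, 0.2753, 0.0143]
orientation: [0.063, -0.061, -0.704, 0.705]
force: [0.4, -0.7, -2.5]
width: 0.0607
t: 32.67
eef_pos: [0.4202, 0.2757, 0.0115]
orientation: [-0.062, 0.062, 0.704, -0.704]
force: [-1.1, 0.8, -3.2]
width: 0.0607
```

```bash
python3 -m creep '{"gripper":[0.2,0.2,0.2,0.2,0.2],"travel":[[0,0.001,0],[0,0.002,0],[0,0.003,0],[0,0.003,0],[0,0.003,0]],"twist":[[0,0,0],[0,0,0],[0,0,0],[0,0,0],[0,0,0]]}'; python3 -m creep '{"gripper":[0.2,0.2,0.2,0.2,0.2],"travel":[[0,0.0004,0],[0,0.0008,0],[0,0.0008,0],[0,0.0008,0],[0,0.0008,0]],"twist":[[0,0,0],[0,0,0],[0,0,0],[0,0,0],[0,0,0]]}'
```

```text
t: 33.3
eef_pos: [0.4202, 0.2757, 0.0084]
orientation: [0.062, -0.062, -0.704, 0.704]
force: [0.1, 0.8, -2.4]
width: 0.0605
t: 33.92
eef_pos: [0.4202, 0.2758, 0.008]
orientation: [0.062, -0.062, -0.704, 0.704]
force: [-2.7, -1.3, 5.9]
width: 0.0603
```

Contact at z = 8 mm, as expected. Now release and rise.

```bash
python3 -m creep '{"gripper":[-0.5,-0.6,-0.75,-0.85,-0.9],"travel":[[0,0,0],[0,0,0],[0,-0.001,0],[0,-0.003,0],[0,-0.005,0]],"twist":[[0,0,0],[0,0,0],[0,0,0],[0,0,0],[0,0,0]]}'; python3 -m creep '{"gripper":[-1,-1,-1,-1,-1],"travel":[[0,-0.015,0],[0,-0.05,0],[0,-0.1,0],[0,-0.15,0],[0,-0.2,0]],"twist":[[0,0,0],[0,0,0],[0,0,0],[0,0,0],[0,0,0]]}';  python3 -m creep '{"gripper":[-1,-1,-1,-1,-1],"travel":[[0,-0.02,0],[0,-0.03,0],[0,-0.04,0],[0,-0.04,0],[0,-0.04,0]],"twist":[[0,0,0],[0,0,0],[0,0,0],[0,0,0],[0,0,0]]}';python3 - <<'E'
from h import *
w=shot('wrist','w14');t=shot('top','top1');s=shot('scene','scene1')
b=blob(w,*O);print('tin',rect(w,b,.027),b.min(0),b.max(0))
L=blob(w,[0,0,20],[180,70,135],(150,20,480,330));print(L.min(0),L.max(0))
o=np.zeros((400,800,3),np.uint8);o[:,:400]=cv2.resize(w['pixels'][:,120:520,::-1],(400,400));o[:250,400:]=cv2.resize(s['pixels'][:,:,::-1],(400,250))
o[250:400,400:]=cv2.resize(t['pixels'][80:280,130:450,::-1],(400,150))[:150];cv2.imwrite('pics/f.png',o)
E
```

```text
t: 34.55
eef_pos: [0.4203, 0.2757, 0.0128]
orientation: [-0.062, 0.062, 0.704, -0.704]
force: [-0.1, 0.2, 0.3]
width: 0.0812
t: 35.17
eef_pos: [0.42, 0.2757, 0.2155]
orientation: [-0.061, 0.062, 0.705, -0.704]
force: [0.2, 0.6, 0.4]
width: 0.0855
t: 35.8
eef_pos: [0.4197, 0.2755, 0.2516]
orientation: [0.062, -0.061, -0.704, 0.705]
force: [-0.7, 0.1, 0.1]
width: 0.0853
tin [418.8 274.1 205.8  60.9 -10. ] [284.  87.] [337. 255.]
[270.  74.] [348. 260.]
```

View pics/f.png

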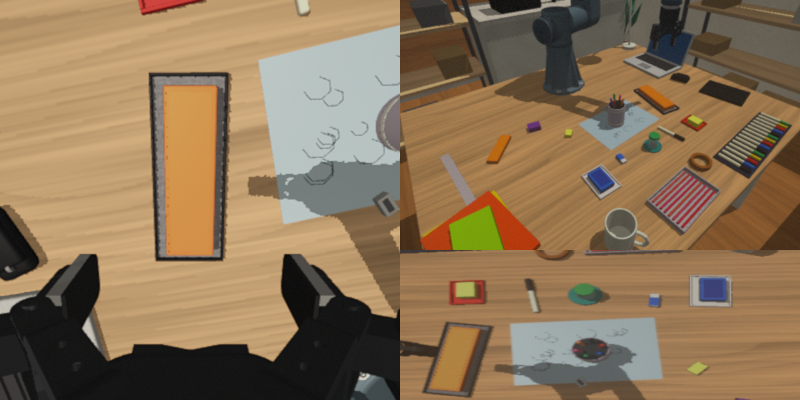

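All four are in place: the tin is inside the long tray with liner showing on every side, the note block, jar and paint tin sit in their places, and the pot is untouched. Handing in.

```bash
python3 -c "
from cell import ctrl
print(ctrl.job_done())"
```

```text
the job is handed in; nothing more can be done
None
```

I took the pile apart in the order you asked and handed the job in at about 36 s, with the gripper open and clear of everything. The clip jar is on the teal coaster, the paint tin in the white tray, the note block in the red tray and the pencil tin in the long black tray.

- **Placing:** each thing was lowered slowly until it just touched (about 4–6 N), then released. The jar stayed upright throughout.
- **Last pictures:** all four are upright or flat and within their places. The lid centre is about 2–3 mm from the coaster's, the paint tin about 4 mm from the white tray's centre and the note block about 5 mm from the red tray's. The pencil tin has liner showing on every side.
- **Pen pot:** it was never touched and still stands on the mat.
- **Disagreements:** the top and scene cameras differed by 6–10 mm in x. I used the wrist camera instead, which fell between them. Heights triangulated from views close together came out too low. I went by the depth readings and the touch heights, which agreed with your dimensions.
- **Long tray correction:** its first position estimate was about 3.5 mm off across its width. I corrected it from a closer look before lowering the tin.

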